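# Pile the culture dishes, then unlatch the dish carrier's gate and hold it wide open

### The job

Stack the two loose culture dishes squarely, one upon the other, on the dish in the steel tray, ready for me to carry in. Then open the blue dish carrier: squeeze its yellow lock catch home against the black tab behind it, then squeeze the red latch catch home towards the black post and swing the gate out past its check until it is wide open, nearly at a right angle. The gate pulls itself back, so finish while holding it wide open, and leave the pile standing and the other things where they are.

Things in the scene. Friction and masses are not known exactly. Their poses are not given: they have to be found in the camera images.
- carrier: Blue sheet-metal dish carrier, fixed, 120 deep (x) x 196 wide (y) x 100 high; its front looks along its -x, to the robot, and is closed by a clear gate in an aluminium frame, hinged at the left (+y) end, catches on its top rail. Origin: centre of underside, z up. A pile of dishes already stands inside, in the right bay.
- gate_leaf: The gate's leaf with its catches; 27 thick, rail top 108 above the bench. Origin on the vertical hinge axis at bench height; -y runs along the leaf to its free end (170 from the axis), +x points into the carrier when shut; turns with the gate. Only the two pairs of catch tabs and the check at the hinge (124 high) stand higher than 112.
- gate (a joint): Gate angle, rad: 0 shut, grows as the free end swings out towards the robot (clockwise from above), stop at 1.5. A closer pulls it shut: 0.08 N m at 0, 0.38 at 1.5. A sprung check at the hinge resists opening from 0.53, peak about 0.75 N m, passed at 0.97; if let go beyond, the gate falls back on the check, half open. Latched, it has 0.02 rad of play.
- lock_catch (a joint): Yellow lock catch, m: 0 locked, 0.010 released. Upright tab on a cross slide, squeezed along the leaf's +x towards the fixed black tab behind it; about 5 N; stays where it is put. While locked, its steel block keeps the red latch catch from moving.
- latch_catch (a joint): Red latch catch, m: 0 bolt out in its strike, 0.011 fully squeezed. Upright tab fixed to the bolt, squeezed along the leaf's +y (towards the hinge) towards the fixed black post. Spring 4.5 N at 0, 9.5 N at the end; springs back when let go, so keep it squeezed until the gate is 0.15 rad open. The bolt clears the strike from 0.009 on.
- lock_grip (a point): Middle of the lock catch's pair of tabs when fully squeezed, 140 above the bench (tabs reach 146). Axes as the leaf's; squeeze along x. Outer faces 43.5 apart when locked (yellow 26.7 to -x of this point, black 16.7 to +x), 33.5 when released; tabs 6 thick, 20 wide along y, free from 112 up.
- latch_grip (a point): Middle of black post and red tab when fully squeezed, 140 above the bench (they reach 146 to 148), 130.5 from the hinge axis. Axes as the leaf's; squeeze along y. Outer faces 44 apart when out (post 16.5 to +y of this point, red tab 27.5 to -y), 33 when squeezed; each 8 thick, 20 to 22 wide along x, free from 112 up.
- gate_hinge (a point): Point on the vertical hinge axis, 106 above the bench.
- gate_end (a point): Top of the leaf's free end, 170 from the hinge axis, 106 above the bench.
- tray: Shallow square stainless tray, fixed to the bench, 104 x 104, rim 9 high, floor 2 thick. Origin: centre of its underside. It stands outside the gate's swing.
- dish_base: Clear round culture dish with dark red agar, 58 across, 15 high, 30 g, standing loose in the tray; the pile's lowest dish. Origin: centre of its underside.
- dish_a: Loose dish of the same kind, 58 across, 15 high, on the bench. Origin: centre of its underside.
- dish_b: The other loose dish, 58 across, 15 high, on the bench. Origin: centre of its underside.
- slide_box: Bystander, not to be moved: small red cardboard box, 52 x 86 x 36, left of the carrier. Origin: centre of its underside.
- dropper: Bystander, not to be moved: brown dropper bottle with a green label band, 42 across, 100 high, back right. Origin: centre of its underside.
- beaker: Bystander, not to be moved: clear beaker, 54 across, 69 high, right side. Origin: centre of its underside.
- cover_box: Bystander, not to be moved: tiny blue box, 30 x 38 x 16, between the loose dishes. Origin: centre of its underside.

How it is judged:
By the outcome, as a careful person would: the job done as asked, in the order asked, and still so for the second after the job is handed in, while the arm keeps its last pose, push and grip.
It also fails if it takes over 58 s, if anything falls off the work surface, if the arm or the gripper's body presses on something with over 40 N, if the wrist force passes 120 N, or if a joint passes its speed limit or range.

### The arm

A 7-joint arm with a two-finger parallel gripper is mounted at the origin on a cart in front of the work surface, level with it; the furniture and walls round the work are solid. World frame = base frame: x ahead of the robot, y to its left, z up, the work surface at z = 0. Lengths are in m, angles in degrees, forces in N, time in s.
With the tool pointing down it reaches from about 0.425 to 0.975 m from the base axis. Payload 16.7 kg.
Tool frame: the origin (TCP) lies midway between the tips of the shut fingers; the grasp point (between the pads) lies 19 mm behind it (r.hold_point_z is the distance from the TCP to the grasp point, in m); z points along the fingers, y is the line along which they close (so a half turn about z gives the same grasp; the last joint's range is limited). The gripper opens to 85 mm and grips with 20 to 120 N. Pads are 22 mm wide; open, the fingers measure 114 mm over their backs; the gripper's body (76 mm by 85 mm) begins 54 mm behind the grasp point. The pads swing forward as they close: fully open they stand 13 mm farther back than shut.
Start: joints at [-78.409, 24.414, 4.234, 92.017, -1.954, 63.644, -3.845], TCP at [0.233, 0.634, 0.231] pointing down, gripper open.
Joint ranges: [-163.25, 163.25], [-28.42, 122.38], [-70.27, 78.77], [12.13, 141.07], [-58.53, 238.53], [9.26, 117.41], [-156.51, 156.51]. Speed limits (degrees/s): [108.29, 108.29, 136.94, 136.94, 172.46, 172.46, 172.46].

### API

Orientations are given as [roll, pitch, yaw] about the fixed x, y, z axes, in that order (R = Rz(yaw) Ry(pitch) Rx(roll)).
In Python, from cell import monitor, viewer, job_done, r gives the robot as it stands.
- The arm moves only by the shell command python3 -m handwheel 'ROWS' [FORCE]. ROWS is JSON, a list of rows, each a list of 3 entries, a list of its own where there are three numbers: the shift along the tool's x, y, z in units of 25 mm (1.0 is 25 mm), then the turn, a rotation vector about the tool's x, y, z in units of 5 degrees (1.0 is 5 degrees), then the closure, from -1 (fully open) to 1 (shut). In form: [[[tx, ty, tz], [wx, wy, wz], gripper], ...]. A call has 1 to 5 rows; each row is the pose to reach, as a shift and turn from the pose commanded when the call began, along the tool's axes at that moment; what a row does not reach only later rows make up. A row lasts 1/10 s, in which the tool goes at most 50 mm and 8.59 degrees, less where a joint would pass 70% of its speed; a pose out of reach is approached as far as the arm can. A call with a gripper value outside its range is refused whole. The fingers move at their own pace and stop on an object; FORCE is the grip in N (left out, the last holds). Time passes only in rows, so rows that repeat a pose let the fingers close. It gives the time, the measured TCP pose, the force, the opening and the grip force at its end, in the units of the state.
- monitor.read_state(): the state, without advancing time (a new reading comes with each control period).
- viewer.grab_frame(name): name is "side" or "top"; returns the picture (400x640x3 uint8, red, green, blue); there is no depth.
- viewer.camera_info(name): a dict with "camera_matrix" (3x3 intrinsics, pixels), "R" (3x3) and "t" (3): a world point X has camera coordinates R X + t. Camera axes: x right, y down, z forward; pixel columns grow to the right and rows downward; lengths in m; the calibration is good to about 2 mm. A picture is of the moment at which its call begins. camera_info takes no time and is no camera call.
- job_done(): hands the job in; it is judged then, once.
The state is a dict: "clock": time; "joints": joint angles; "qvel": joint speeds; "effort": joint torques, N m; "tool_pos": TCP position; "ee_rot": TCP orientation; "wrist_force": force on the tool from outside, world axes, zero at the start; "ft_torque": the same for the moment, N m; "gripper_width": finger opening in m; "finger_force": force on a finger pad.
Only numpy, scipy, OpenCV 4.12 (cv2) and the standard library are available. Lean on these libraries where they do the work, as an engineer would, in place of code of your own. Each camera call takes 0.05 s, during which the arm holds its last target. There are 200 camera calls.

## Working session

There is one attempt and no reset: what is moved stays moved. The work goes in short steps, Python scripts to look and compute and a shell command to move; the robot and the scene stay as the last step left them, time stands still between calls to the robot, and variables do not carry over. Pictures are saved under pics/ and viewed, at most 10 in all, crops included, and the job is handed in when it is done.

```bash
mkdir -p pics; ls
python3 - <<'E'
from cell import monitor, viewer, r
import cv2, numpy as np
for n in ("top","side"):
    im=viewer.grab_frame(n); cv2.imwrite(f"pics/{n}0.png",im[:,:,::-1]); np.save(f"pics/{n}0.npy",im)
    print(n,{k:np.round(np.array(v),4).tolist() for k,v in viewer.camera_info(n).items()})
s=monitor.read_state(); print(s, r.hold_point_z)
E
```

```text
pics
top {'camera_matrix': [[488.8876, 0.0, 324.2132], [0.0, 488.8876, 209.0895], [0.0, 0.0, 1.0]], 'R': [[-0.0124, -0.9999, -0.0108], [-0.9935, 0.0135, -0.113], [0.1131, 0.0093, -0.9935]], 't': [0.0082, 0.5978, 1.3043]}
side {'camera_matrix': [[376.1927, 0.0, 321.9719], [0.0, 376.1927, 197.0353], [0.0, 0.0, 1.0]], 'R': [[0.2965, -0.9549, -0.018], [-0.7005, -0.2047, -0.6837], [0.6491, 0.2153, -0.7296]], 't': [-0.195, 0.4821, 0.6749]}
{'clock': 0.1, 'joints': array([-78.40833235,  24.44601431,   4.23291247,  92.0461265 ,
        -1.95353307,  63.64548137,  -3.84437293]), 'qvel': array([ 0.0526222 ,  0.02943072,  0.04813625, -0.02923492, -0.04006928,
       -0.03218936, -0.00618286]), 'effort': array([ 8.27657495e-03, -9.51533890e+01,  3.77182961e+00, -4.64395809e+01,
        1.97255902e-02,  6.64874780e-03,  1.96950680e-05]), 'tool_pos': array([0.23252158, 0.63330714, 0.23070087]), 'ee_rot': array([-1.79934788e+02,  5.36083313e-03,  1.59839834e+02]), 'wrist_force': array([0.03168273, 0.38533134, 0.09469991]), 'ft_torque': array([ 0.01020055, -0.00375812,  0.01588991]), 'finger_force': 0.0, 'gripper_width': 0.08541350657440606} 0.0187
```

View pics/top0.png

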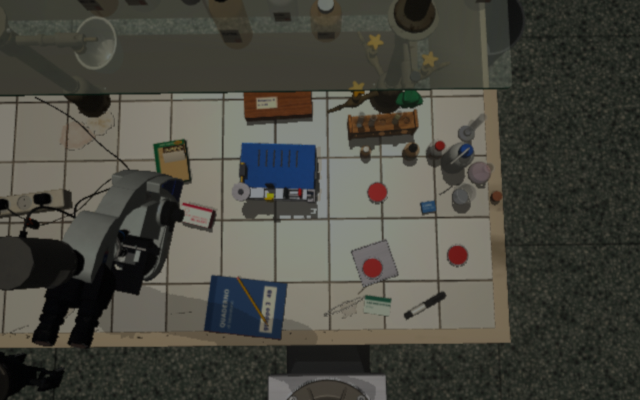

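View pics/side0.png

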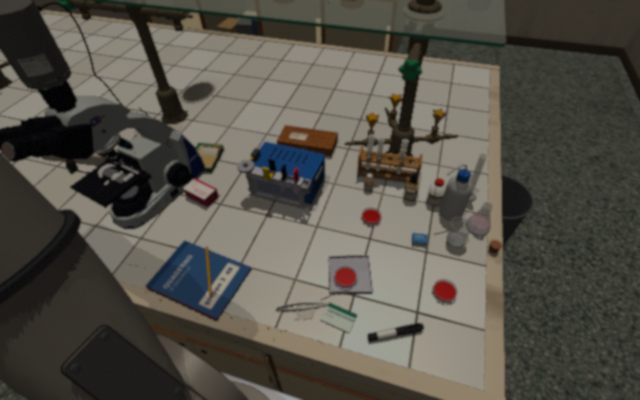

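The top view shows the loose dishes at (377,192) and (457,255), the tray dish at (372,268), and the carrier at (278,170) with its catches along row ~194.

```bash
cat > h.py <<'E'
import numpy as np, cv2
from cell import monitor, viewer, r
from scipy.spatial.transform import Rotation as Ro
def ray(n,uv):
    c=viewer.camera_info(n);K,R,t=[np.array(c[k],float) for k in("camera_matrix","R","t")]
    return -R.T@t, R.T@np.linalg.solve(K,[uv[0],uv[1],1.])
def onz(n,uv,z):
    o,d=ray(n,uv); return o+d*(z-o[2])/d[2]
def tri(a,b):
    o1,d1=ray("top",a);o2,d2=ray("side",b)
    s=np.linalg.lstsq(np.c_[d1,-d2],o2-o1,rcond=None)[0]
    p,q=o1+d1*s[0],o2+d2*s[1]; return (p+q)/2,np.linalg.norm(p-q)
def px(n,X):
    c=viewer.camera_info(n);K,R,t=[np.array(c[k],float) for k in("camera_matrix","R","t")]
    p=K@(R@np.array(X)+t); return p[:2]/p[2]
def mask(im,lo,hi):
    h=cv2.cvtColor(im,cv2.COLOR_RGB2HSV); return cv2.inRange(h,np.array(lo),np.array(hi))
def red(im): return mask(im,(0,150,70),(8,255,255))|mask(im,(172,150,70),(180,255,255))
def blobs(m,amin=5):
    n,l,st,c=cv2.connectedComponentsWithStats(m); return [(int(st[i,4]),c[i].round(2).tolist(),st[i,:4].tolist()) for i in range(1,n) if st[i,4]>=amin]
def togo(p,yaw=None):
    """shift in tool units to world TCP p from the measured pose"""
    s=monitor.read_state();R=Ro.from_euler('xyz',s['ee_rot'],degrees=True)
    print('shift u',np.round(R.inv().apply(np.array(p)-s['tool_pos'])/.025,3), 'rot', s['ee_rot'].round(2))
    if yaw is not None:
        w=(R.inv()*Ro.from_euler('xyz',[180,0,yaw],degrees=True)).as_rotvec(degrees=True); print('turn u',np.round(w/5,3))
E
python3 - <<'E'
from h import *
T=np.load('pics/top0.npy');S=np.load('pics/side0.npy')
for n,im in(('top',T),('side',S)):
    print(n,'red',blobs(red(im),6)); print(' yel',blobs(mask(im,(18,120,80),(35,255,255)),4)); 
    m=mask(im,(105,150,60),(125,255,255)); print(' blue',blobs(m,60))
    if n=='top':
        l=cv2.connectedComponentsWithStats(m);i=1+np.argmax(l[2][1:,4]);i=l[1][170,278]
        c=max(cv2.findContours((l[1]==i).astype(np.uint8),0,1)[0],key=cv2.contourArea)
        b=cv2.boxPoints(cv2.minAreaRect(c));print(b.tolist(),[onz('top',p,.1).round(4).tolist() for p in b])
    g=mask(im,(0,0,95),(180,45,150)); 
a=cv2.resize(T[135:210,225:330],None,fx=7,fy=7,interpolation=2)[:, :735]
cv2.imwrite('pics/ct.png',a[:,:,::-1])
b=cv2.resize(S[140:210,232:337],None,fx=7,fy=7,interpolation=2);cv2.imwrite('pics/cs.png',b[:,:,::-1])
E
```

```text
top red [(58, [439.34, 145.26], [435, 142, 9, 8]), (241, [376.94, 191.7], [369, 183, 17, 18]), (20, [299.65, 191.85], [298, 189, 4, 7]), (50, [196.16, 206.64], [183, 203, 29, 8]), (258, [457.24, 254.59], [449, 246, 18, 18]), (255, [371.97, 267.48], [363, 259, 19, 18])]
 yel [(129, [374.64, 41.08], [368, 35, 15, 14]), (88, [429.09, 58.9], [423, 52, 14, 14]), (79, [356.57, 86.0], [349, 81, 15, 9]), (29, [357.52, 92.59], [354, 91, 10, 5]), (17, [177.65, 141.82], [175, 140, 7, 4]), (4, [173.25, 147.5], [172, 147, 3, 2]), (462, [173.98, 167.65], [159, 148, 30, 32]), (4, [241.5, 163.0], [240, 163, 4, 1]), (8, [241.38, 178.62], [241, 177, 2, 5]), (52, [269.44, 196.12], [264, 193, 10, 7]), (88, [251.65, 300.57], [238, 280, 27, 42])]
 blue [(2789, [279.34, 165.32], [241, 144, 74, 45])]
[[240.06536865234375, 185.9082794189453], [241.4088134765625, 142.9190216064453], [314.774658203125, 145.2117156982422], [313.43121337890625, 188.2009735107422]] [[0.6545, 0.2195, 0.1], [0.7696, 0.2167, 0.1], [0.7605, 0.0226, 0.1], [0.6457, 0.0273, 0.1]]
side red [(10, [295.4, 170.8], [294, 169, 4, 4]), (36, [439.0, 181.5], [436, 179, 7, 6]), (180, [370.96, 216.01], [363, 210, 17, 13]), (268, [345.1, 276.65], [336, 268, 19, 18]), (298, [444.36, 290.49], [434, 282, 21, 18])]
 yel [(46, [395.46, 96.87], [390, 94, 12, 7]), (52, [438.71, 112.5], [434, 110, 12, 7]), (60, [372.12, 116.75], [367, 113, 11, 8]), (10, [216.9, 145.7], [215, 145, 5, 3]), (105, [208.86, 160.98], [203, 156, 14, 12]), (5, [251.4, 157.8], [251, 157, 2, 3]), (10, [265.0, 168.5], [263, 168, 5, 2]), (16, [270.5, 174.81], [269, 173, 4, 5]), (108, [208.26, 271.6], [206, 250, 6, 44])]
 blue [(1405, [290.52, 159.08], [255, 143, 69, 37]), (1104, [184.77, 275.43], [152, 243, 54, 64]), (122, [216.7, 263.81], [212, 254, 14, 23]), (223, [228.53, 292.18], [211, 267, 37, 49])]
```

View pics/ct.png

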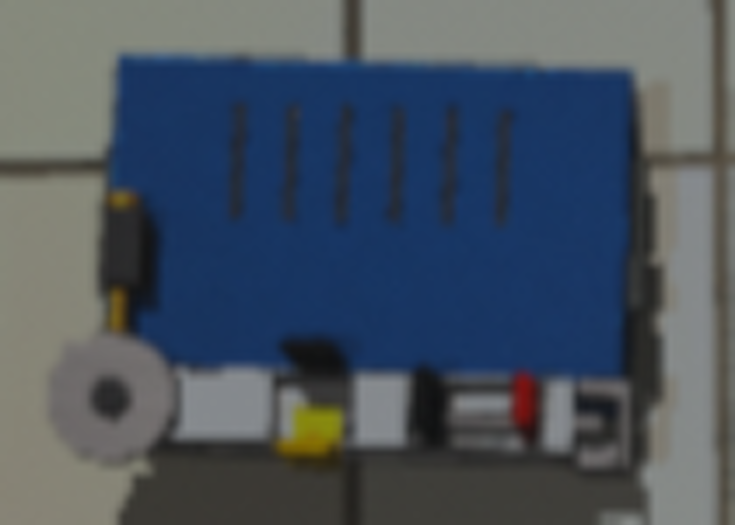

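View pics/cs.png

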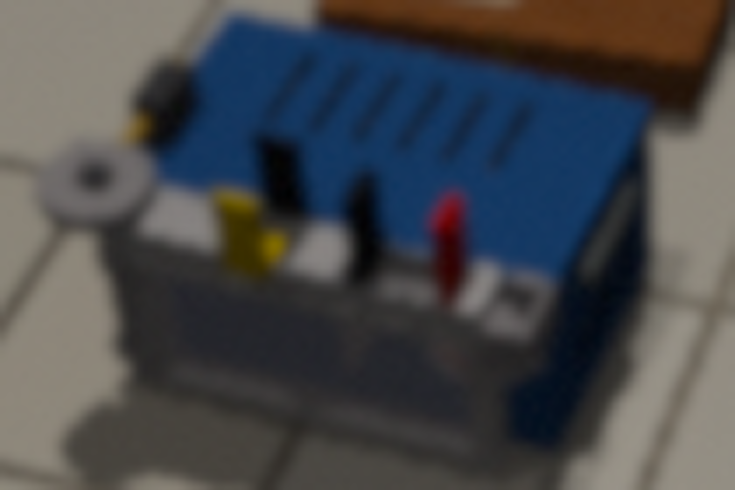

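Close-ups: hinge knob at crop (111,398), yellow tab (308,445) with black tab behind (315,352), black post (430,405), red tab (525,402). Now the positions.

Run:
```python
from h import *
for n,a,b in(('base',(371.97,267.48),(345.1,276.65)),('near',(376.94,191.7),(370.96,216.01)),('right',(457.24,254.59),(444.36,290.49)),('red',(299.65,191.85),(295.4,170.8)),('knob',(240.9,191.9),(232+95/7,140+177/7)),):
    p,e=tri(a,b);print(n,p.round(4),round(e,4),'top@.01',onz('top',a,.01)[:2].round(4),'side@.01',onz('side',b,.01)[:2].round(4))
f=lambda u,v:(225+u/7-.43,135+v/7-.43)
for n,c,z in(('knob',f(111,398),.124),('redtop',f(525,390),.146),('post',f(430,392),.146),('yel',f(305,447),.146),('blk',f(315,350),.146),('leafend',f(632,420),.106)):
    print(n,onz('top',c,z).round(4))
print('cam',ray('top',(0,0))[0].round(3),ray('side',(0,0))[0].round(3),'tcp px',px('top',[.2325,.633,.231]))
togo([.5,.4,.231])
```

```text
base [ 0.4373 -0.1284  0.0093] 0.0005 top@.01 [ 0.4374 -0.1286] side@.01 [ 0.4368 -0.1282]
near [ 0.6479 -0.1476  0.0074] 0.0001 top@.01 [ 0.6475 -0.1474] side@.01 [ 0.6456 -0.1478]
right [ 0.4697 -0.3641  0.0071] 0.0004 top@.01 [ 0.4697 -0.3636] side@.01 [ 0.4679 -0.3634]
red [0.6299 0.0614 0.1427] 0.0013 top@.01 [0.6501 0.0688] side@.01 [0.7616 0.12  ]
knob [0.6357 0.2137 0.1189] 0.0001 top@.01 [0.6523 0.2335] side@.01 [0.7414 0.2831]
knob [0.6362 0.2141 0.124 ]
redtop [0.6336 0.0608 0.146 ]
post [0.6334 0.095  0.146 ]
yel [0.614  0.1401 0.146 ]
blk [0.6493 0.1365 0.146 ]
leafend [0.628  0.0235 0.106 ]
cam [ 0.447 -0.012  1.364] [-0.043 -0.233  0.818] tcp px [ 45.92882091 363.35381645]
shift u [-1.326e+01 -5.073e+00 -5.000e-03] rot [-1.7993e+02  1.0000e-02  1.5984e+02]
```

```bash
python3 -m handwheel '[[[-0.6,-1.8,-0.4],[0,0,0],-1],[[-1.2,-3.5,-0.8],[0,0,0],-1],[[-1.8,-5.3,-1.2],[0,0,0],-1],[[-2.5,-7.0,-1.6],[0,0,0],-1],[[-3.1,-8.8,-2],[0,0,0],-1]]' 40; python3 -c "
from h import *
togo([.5,.1,.28],90)"
```

```text
clock: 0.6
tool_pos: [0.2295, 0.3984, 0.2813]
ee_rot: [-180.0, -0.0, 159.8]
wrist_force: [0.6, -0.6, 0.9]
gripper_width: 0.0851
finger_force: 0.0
shift u [-14.271  -7.473   0.054] rot [-179.97   -0.    159.83]
turn u [-5.0000e-03  3.0000e-03  1.3966e+01]
```

```bash
python3 -m handwheel '[[[-1.6,-0.9,0],[0,0,1.5],-1],[[-3.2,-1.7,0],[0,0,3],-1],[[-4.9,-2.5,0],[0,0,4.5],-1],[[-6.5,-3.4,0],[0,0,6],-1],[[-8,-4.2,0],[0,0,7.5],-1]]'; python3 -c "
from h import *
togo([.6,-.05,.25],90)"
```

```text
clock: 1.1
tool_pos: [0.382, 0.2309, 0.2814]
ee_rot: [180.0, -0.0, 122.0]
wrist_force: [0.3, 1.3, -0.0]
gripper_width: 0.0857
finger_force: 0.0
shift u [-14.149   1.438   1.253] rot [ 1.7999e+02 -1.0000e-02  1.2200e+02]
turn u [ 2.000e-03 -3.000e-03  6.401e+00]
```

```bash
python3 -m handwheel '[[[-1.8,0.2,0],[0,0,1.3],-1],[[-3.6,0.4,0],[0,0,2.6],-1],[[-5.4,0.5,0.2],[0,0,3.9],-1],[[-7.2,0.7,0.4],[0,0,5.2],-1],[[-9,0.9,0.6],[0,0,6.4],-1]]'; python3 -c "
from h import *
togo([.6478,-.1475,.05],90)"
```

```text
clock: 1.6
tool_pos: [0.5212, 0.0532, 0.2663]
ee_rot: [180.0, -0.0, 90.1]
wrist_force: [0.8, 1.5, 0.4]
gripper_width: 0.0857
finger_force: 0.0
shift u [-8.038  5.049  8.65 ] rot [ 1.7998e+02 -2.0000e-02  9.0090e+01]
turn u [ 0.004 -0.004  0.018]
```

```bash
python3 -m handwheel '[[[-1.6,1,0],[0,0,0],-1],[[-3.2,2,0.5],[0,0,0],-1],[[-4.8,3,1.5],[0,0,0],-1],[[-6.4,4,3],[0,0,0],-1],[[-8.04,5.05,4.65],[0,0,0.02],-1]]'; python3 -m handwheel '[[[0,0,1],[0,0,0],-1],[[0,0,2],[0,0,0],-1],[[0,0,3],[0,0,0],-1],[[0,0,4],[0,0,0],-1],[[0,0,4],[0,0,0],-1]]';python3 -c "
from h import *
togo([.6478,-.1475,.0],90)"
```

```text
clock: 2.1
tool_pos: [0.6373, -0.1294, 0.1663]
ee_rot: [180.0, 0.0, 90.2]
wrist_force: [1.2, 0.4, 1.1]
gripper_width: 0.0853
finger_force: 0.0
clock: 2.6
tool_pos: [0.6344, -0.1273, 0.0644]
ee_rot: [-179.7, -0.0, 90.2]
wrist_force: [0.1, 0.1, -0.4]
gripper_width: 0.0857
finger_force: 0.0
shift u [-0.811  0.545  2.573] rot [-1.797e+02 -2.000e-02  9.024e+01]
turn u [-0.061 -0.003  0.049]
```

```bash
python3 -m handwheel '[[[-0.4,0.25,0.5],[-0.06,0,0.05],-1],[[-0.81,0.55,1.0],[-0.06,0,0.05],-1],[[-0.81,0.55,1.5],[-0.06,0,0.05],-1],[[-0.81,0.55,2],[-0.06,0,0.05],-1],[[-0.81,0.55,2],[-0.06,0,0.05],-1]]';python3 -c "
from h import *
togo([.6478,-.1475,.0],90)"
```

```text
clock: 3.1
tool_pos: [0.6492, -0.1476, 0.0156]
ee_rot: [179.9, -0.0, 90.0]
wrist_force: [-0.2, 0.4, 0.7]
gripper_width: 0.0854
finger_force: 0.0
shift u [ 0.002 -0.057  0.625] rot [ 1.7986e+02 -3.0000e-02  8.9990e+01]
turn u [ 0.029 -0.006 -0.002]
```

```bash
python3 -m handwheel '[[[0,-0.05,0.4],[0,0,0],-1],[[0,-0.05,0.72],[0,0,0],-1],[[0,-0.05,0.72],[0,0,0],1],[[0,-0.05,0.72],[0,0,0],1],[[0,-0.05,0.72],[0,0,0],1]]' 25;python3 -m handwheel '[[[0,0,0],[0,0,0],1],[[0,0,0],[0,0,0],1],[[0,0,0],[0,0,0],1]]'
```

```text
clock: 3.6
tool_pos: [0.6494, -0.148, 0.0002]
ee_rot: [179.7, -0.0, 90.0]
wrist_force: [0.4, 0.3, 0.3]
gripper_width: 0.0559
finger_force: 26.6
clock: 3.9
tool_pos: [0.6495, -0.148, 0.0]
ee_rot: [179.7, 0.0, 90.0]
wrist_force: [-0.7, 0.0, 5.7]
gripper_width: 0.0559
finger_force: 27.1
```

```bash
python3 -m handwheel '[[[0,0,-0.5],[0,0,0],1],[[0,0,-1.2],[0,0,0],1],[[0,0,-2],[0,0,0],1],[[0,0,-2.8],[0,0,0],1],[[0,0,-3],[0,0,0],1]]';python3 -m handwheel '[[[0,-0.5,0],[0,0,0],1],[[0.2,-1.5,0],[0,0,0],1],[[0.35,-2.8,0],[0,0,0],1],[[0.5,-4.2,0],[0,0,0],1],[[0.6,-5.6,0],[0,0,0],1]]'
python3 - <<'E'
from h import *
togo([.4374,-.1286,.05],90)
E
```

```text
clock: 4.4
tool_pos: [0.6501, -0.1485, 0.0782]
ee_rot: [179.5, 0.0, 90.0]
wrist_force: [0.8, -0.4, -0.4]
gripper_width: 0.0564
finger_force: 26.9
clock: 4.9
tool_pos: [0.506, -0.1325, 0.0732]
ee_rot: [179.8, -0.0, 90.0]
wrist_force: [0.9, -0.5, -0.7]
gripper_width: 0.0562
finger_force: 26.9
shift u [ 0.157 -2.748  0.919] rot [ 1.7978e+02 -1.0000e-02  9.0000e+01]
turn u [ 0.044 -0.003  0.001]
```

```bash
python3 -m handwheel '[[[0.1,-1,0],[0,0,0],1],[[0.16,-2,0],[0.04,0,0],1],[[0.16,-2.75,0],[0.04,0,0],1],[[0.16,-2.75,0],[0.04,0,0],1],[[0.16,-2.75,0],[0.04,0,0],1]]'
python3 - <<'E'
from h import *
for n in('top','side'):
    im=viewer.grab_frame(n);s=monitor.read_state()['tool_pos'];print(s.round(4))
    np.save(f'pics/{n}1.npy',im)
    for a,c,b in blobs(red(im),30):print(n,a,c,b, onz(n,c,s[2]+.0075).round(4))
S=np.vstack([cv2.resize(np.load(f'pics/{n}1.npy')[v:v+90,u:u+160],None,fx=3.3,fy=3.3,interpolation=2) for n,u,v in(('top',300,220),('side',270,220))])
cv2.imwrite('pics/held1.png',S[:,:,::-1])
E
```

```text
clock: 5.4
tool_pos: [0.4395, -0.1287, 0.0735]
ee_rot: [179.9, -0.0, 90.0]
wrist_force: [0.4, -0.9, -0.2]
gripper_width: 0.0563
finger_force: 26.9
[ 0.4401 -0.1288  0.0735]
top 59 [439.27, 145.27] [435, 142, 9, 8] [ 0.76   -0.3098  0.081 ]
top 51 [196.18, 206.63] [183, 203, 29, 8] [0.6037 0.3391 0.081 ]
top 260 [457.23, 254.65] [449, 246, 18, 18] [ 0.4683 -0.3451  0.081 ]
[ 0.4404 -0.1289  0.0735]
side 36 [438.86, 181.61] [436, 179, 7, 6] [ 0.7604 -0.309   0.081 ]
side 295 [444.36, 290.54] [434, 282, 21, 18] [ 0.4229 -0.352   0.081 ]
```

View pics/held1.png

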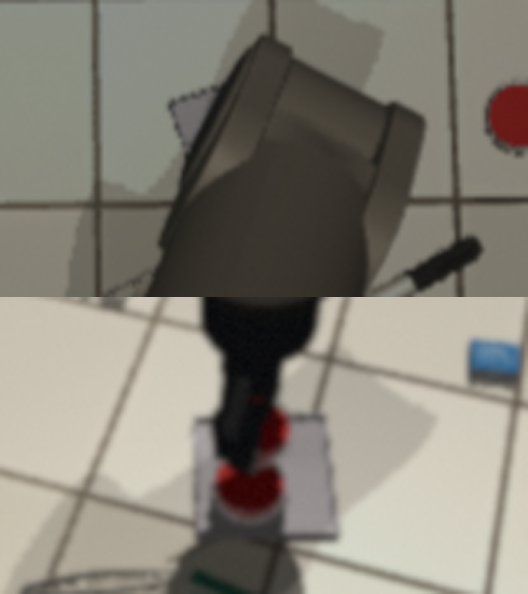

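The top view has the gripper hiding the held dish over the tray. The side view shows it between the fingers above the base dish, whose red is at crop (250,485).

```bash
python3 -m handwheel '[[[0,-0.04,0.5],[0,0,0],1],[[0,-0.08,1.1],[0,0,0],1],[[0,-0.08,1.6],[0,0,0],1],[[0,-0.08,1.9],[0,0,0],1],[[0,-0.08,1.9],[0,0,0],1]]'; python3 -m handwheel '[[[0,0,0],[0,0,0],1],[[0,0,0],[0,0,0],1]]'; python3 -c "
from h import *
togo([.4384,-.1291,.0175],90)"
```

```text
clock: 6.0
tool_pos: [0.4375, -0.1291, 0.0248]
ee_rot: [-180.0, 0.0, 90.0]
wrist_force: [0.4, -0.1, -0.1]
gripper_width: 0.056
finger_force: 26.9
clock: 6.2
tool_pos: [0.4384, -0.1291, 0.0264]
ee_rot: [179.9, 0.0, 90.0]
wrist_force: [-0.2, -0.0, -1.1]
gripper_width: 0.0556
finger_force: 26.9
shift u [-0.002 -0.001  0.355] rot [1.7987e+02 1.0000e-02 8.9980e+01]
turn u [ 0.026  0.001 -0.004]
```

```bash
python3 -m handwheel '[[[0,0,0.1],[0.02,0,0],1],[[0,0,0.2],[0.02,0,0],1],[[0,0,0.3],[0.02,0,0],1],[[0,0,0.35],[0.02,0,0],1],[[0,0,0.35],[0.02,0,0],1]]'; python3 -m handwheel '[[[0,0,0],[0,0,0],1],[[0,0,0],[0,0,0],1]]'; python3 -c "
from h import *
togo([.4384,-.1291,.0175],90)"
```

```text
clock: 6.7
tool_pos: [0.438, -0.1289, 0.0171]
ee_rot: [-180.0, 0.0, 90.0]
wrist_force: [-0.1, -0.6, 1.0]
gripper_width: 0.0563
finger_force: 26.9
clock: 6.9
tool_pos: [0.4381, -0.1289, 0.0173]
ee_rot: [-180.0, 0.0, 90.0]
wrist_force: [-0.1, 0.4, -0.3]
gripper_width: 0.056
finger_force: 26.9
shift u [-0.007  0.011 -0.008] rot [-180.      0.     89.99]
turn u [-0.     0.    -0.002]
```

```bash
python3 -m handwheel '[[[0,0,0.03],[0,0,0],1],[[0,0,0.03],[0,0,0],-0.5],[[0,0,0.03],[0,0,0],-0.7],[[0,0,0.03],[0,0,0],-1],[[0,0,0.03],[0,0,0],-1]]'; python3 -m handwheel '[[[0,0,-0.6],[0,0,0],-1],[[0,0,-1.5],[0,0,0],-1],[[0,0,-2.5],[0,0,0],-1],[[-1,0.3,-3.2],[0,0,0],-1],[[-2.6,0.4,-3.2],[0,0,0],-1]]';python3 -m handwheel '[[[-1.5,0.2,0],[0,0,0],-1],[[-3,0.4,0],[0,0,0],-1],[[-4.5,0.6,0],[0,0,0],-1],[[-6,0.8,0],[0,0,0],-1],[[-6.2,0.8,0],[0,0,0],-1]]'
python3 - <<'E'
from h import *
for n in('top','side'):
    im=viewer.grab_frame(n)
    np.save(f'pics/{n}2.npy',im)
    for a,c,b in blobs(red(im),30):print(n,a,c,b, onz(n,c,.0243).round(4))
togo([.4699,-.3638,.05],90)
S=np.vstack([cv2.resize(np.load(f'pics/{n}2.npy')[v:v+90,u:u+160],None,fx=3.3,fy=3.3,interpolation=2) for n,u,v in(('top',300,220),('side',270,220))])
cv2.imwrite('pics/pl1.png',S[:,:,::-1])
E
```

```text
clock: 7.4
tool_pos: [0.4381, -0.1289, 0.0165]
ee_rot: [-180.0, 0.0, 90.0]
wrist_force: [0.4, -0.2, 0.7]
gripper_width: 0.0855
finger_force: 0.0
clock: 7.9
tool_pos: [0.4504, -0.1928, 0.0986]
ee_rot: [179.8, -0.0, 90.3]
wrist_force: [1.7, 0.6, -0.8]
gripper_width: 0.0857
finger_force: 0.0
clock: 8.4
tool_pos: [0.4676, -0.3535, 0.0967]
ee_rot: [180.0, 0.1, 89.8]
wrist_force: [0.8, 0.1, 0.6]
gripper_width: 0.0854
finger_force: 0.0
top 59 [439.27, 145.27] [435, 142, 9, 8] [ 0.7739 -0.3229  0.0243]
top 48 [196.02, 206.6] [183, 203, 29, 8] [0.6107 0.355  0.0243]
top 254 [372.44, 267.37] [364, 259, 18, 18] [ 0.4378 -0.1286  0.0243]
side 30 [295.67, 174.47] [294, 169, 4, 12] [0.732  0.1072 0.0243]
side 36 [438.86, 181.61] [436, 179, 7, 6] [ 0.8222 -0.3148  0.0243]
side 252 [345.33, 273.07] [336, 265, 19, 17] [ 0.4381 -0.1281  0.0243]
side 39 [436.92, 287.72] [435, 283, 5, 11] [ 0.4612 -0.3439  0.0243]
side 95 [449.92, 292.52] [444, 286, 11, 13] [ 0.4572 -0.3738  0.0243]
shift u [-0.545  0.102  1.851] rot [-1.7996e+02  2.0000e-02  8.9860e+01]
turn u [-0.008  0.004 -0.027]
```

View pics/pl1.png

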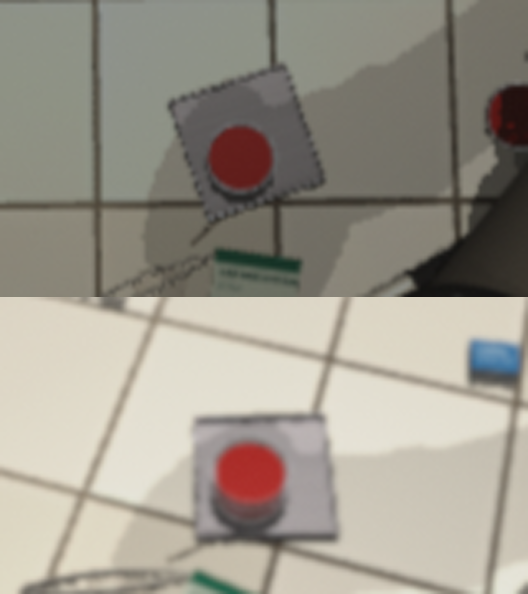

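The top view shows the first dish at (372.4,267.4), so it sits 0.4 mm off the base dish. Next is the second dish.

```bash
python3 -m handwheel '[[[-0.3,0.1,0.3],[0,0,0],-1],[[-0.55,0.11,0.9],[0,0,0],-1],[[-0.55,0.11,1.5],[0,0,0],-1],[[-0.55,0.11,2.5],[0,0,0],-1],[[-0.55,0.11,3.1],[0,0,0],-1]]';python3 -m handwheel '[[[0,0,0],[0,0,0],-1],[[0,0,0],[0,0,0],-1]]';python3 -c "
from h import *
togo([.4702,-.3641,.0],90)"
```

```text
clock: 9.0
tool_pos: [0.47, -0.3615, 0.0163]
ee_rot: [-179.9, -0.1, 90.0]
wrist_force: [0.1, -0.0, -0.5]
gripper_width: 0.0855
finger_force: 0.0
clock: 9.2
tool_pos: [0.4706, -0.3626, 0.0188]
ee_rot: [-179.9, -0.0, 90.0]
wrist_force: [0.2, -0.3, 0.4]
gripper_width: 0.0856
finger_force: 0.0
shift u [-0.059 -0.015  0.754] rot [-1.7995e+02 -1.0000e-02  8.9980e+01]
turn u [-0.01  -0.002 -0.003]
```

```bash
python3 -m handwheel '[[[-0.06,-0.01,0.4],[0,0,0],-1],[[-0.06,-0.01,0.76],[0,0,0],-1],[[-0.06,-0.01,0.76],[0,0,0],-1],[[-0.06,-0.01,0.76],[0,0,0],1],[[-0.06,-0.01,0.76],[0,0,0],1]]' 25;python3 -m handwheel '[[[0,0,0],[0,0,0],1],[[0,0,0],[0,0,0],1],[[0,0,0],[0,0,0],1]]';python3 -m handwheel '[[[0,0,-0.5],[0,0,0],1],[[0,0,-1.2],[0,0,0],1],[[0,0,-2],[0,0,0],1],[[0,0,-2.8],[0,0,0],1],[[0,0,-3.5],[0,0,0],1]]';python3 -c "
from h import *
togo([.4379,-.1289,.085],90)"
```

```text
clock: 9.7
tool_pos: [0.4707, -0.3643, 0.0003]
ee_rot: [180.0, 0.0, 90.0]
wrist_force: [0.1, -0.5, 0.6]
gripper_width: 0.0589
finger_force: 0.2
clock: 10.0
tool_pos: [0.4708, -0.3643, 0.0006]
ee_rot: [180.0, 0.0, 90.0]
wrist_force: [-0.7, 0.7, 6.1]
gripper_width: 0.057
finger_force: 25.8
clock: 10.5
tool_pos: [0.4709, -0.3645, 0.0901]
ee_rot: [179.9, 0.0, 90.0]
wrist_force: [0.4, -0.0, 0.1]
gripper_width: 0.0563
finger_force: 27.0
shift u [ 9.423 -1.323  0.196] rot [1.7992e+02 4.0000e-02 8.9970e+01]
turn u [ 0.016  0.008 -0.005]
```

```bash
python3 -m handwheel '[[[0.8,-0.1,0],[0,0,0],1],[[2.2,-0.3,0],[0,0,0],1],[[3.8,-0.5,0],[0,0,0],1],[[5.4,-0.8,0],[0,0,0],1],[[6.9,-1,0],[0,0,0],1]]';python3 -m handwheel '[[[1,-0.1,0],[0,0,0],1],[[1.8,-0.2,0],[0,0,0],1],[[2.3,-0.3,0],[0,0,0],1],[[2.5,-0.32,0],[0,0,0],1],[[2.5,-0.32,0],[0,0,0],1]]';python3 -m handwheel '[[[0,0,0],[0,0,0],1],[[0,0,0],[0,0,0],1]]';python3 -c "
from h import *
togo([.4378,-.1291,.045],90)"
```

```text
clock: 11.0
tool_pos: [0.4453, -0.1902, 0.0887]
ee_rot: [179.9, -0.0, 90.0]
wrist_force: [0.1, -0.2, 0.2]
gripper_width: 0.0561
finger_force: 27.0
clock: 11.5
tool_pos: [0.4381, -0.1288, 0.0883]
ee_rot: [179.9, -0.0, 90.0]
wrist_force: [-0.2, -0.7, -0.1]
gripper_width: 0.0563
finger_force: 27.0
clock: 11.7
tool_pos: [0.4378, -0.13, 0.0878]
ee_rot: [180.0, 0.0, 89.9]
wrist_force: [-0.6, 0.2, 0.2]
gripper_width: 0.0564
finger_force: 27.0
shift u [ 0.036 -0.     1.71 ] rot [1.7998e+02 2.0000e-02 8.9930e+01]
turn u [ 0.004  0.003 -0.014]
```

```bash
python3 -m handwheel '[[[0.03,0,0.5],[0,0,0],1],[[0.03,0,1.0],[0,0,0],1],[[0.03,0,1.5],[0,0,0],1],[[0.03,0,1.8],[0,0,0],1],[[0.03,0,1.9],[0,0,0],1]]';python3 -m handwheel '[[[0,0,0],[0,0,0],1],[[0,0,0],[0,0,0],1]]';python3 -c "
from h import *
togo([.4378,-.1291,.033],90)"
```

```text
clock: 12.2
tool_pos: [0.4369, -0.1286, 0.0387]
ee_rot: [-179.9, 0.0, 90.0]
wrist_force: [0.6, 0.6, 0.5]
gripper_width: 0.056
finger_force: 27.1
clock: 12.4
tool_pos: [0.4378, -0.1286, 0.0402]
ee_rot: [180.0, 0.0, 90.0]
wrist_force: [-0.7, 0.5, -0.3]
gripper_width: 0.0561
finger_force: 27.1
shift u [-0.021  0.001  0.288] rot [1.7999e+02 1.0000e-02 8.9980e+01]
turn u [ 0.002  0.001 -0.004]
```

```bash
python3 -m handwheel '[[[-0.02,0,0.1],[0,0,0],1],[[-0.02,0,0.2],[0,0,0],1],[[-0.02,0,0.28],[0,0,0],1],[[-0.02,0,0.28],[0,0,0],1],[[-0.02,0,0.28],[0,0,0],1]]'; python3 -m handwheel '[[[0,0,0.01],[0,0,0],1],[[0,0,0.01],[0,0,0],1]]'
```

```text
clock: 12.9
tool_pos: [0.4376, -0.1289, 0.033]
ee_rot: [-180.0, 0.0, 90.0]
wrist_force: [1.1, 0.4, -1.0]
gripper_width: 0.0563
finger_force: 27.1
clock: 13.1
tool_pos: [0.4377, -0.1289, 0.0328]
ee_rot: [180.0, 0.0, 90.0]
wrist_force: [0.2, -0.1, 0.1]
gripper_width: 0.0562
finger_force: 27.1
```

```bash
python3 -m handwheel '[[[0,0,0.01],[0,0,0],1],[[0,0,0.01],[0,0,0],-0.5],[[0,0,0.01],[0,0,0],-0.7],[[0,0,0.01],[0,0,0],-1],[[0,0,0.01],[0,0,0],-1]]'; python3 -m handwheel '[[[0,0,-0.6],[0,0,0],-1],[[0,0,-1.5],[0,0,0],-1],[[0,0,-3],[0,0,0],-1],[[0,0,-5],[0,0,0],-1],[[0,0,-7],[0,0,0],-1]]';python3 -m handwheel '[[[1,0,0],[0,0,0],-1],[[2.5,0,0],[0,0,0],-1],[[4,0,0],[0,0,0],-1],[[5.5,0,0],[0,0,0],-1],[[6,0,0],[0,0,0],-1]]'
python3 - <<'E'
from h import *
for n in('top','side'):
    im=viewer.grab_frame(n)
    np.save(f'pics/{n}3.npy',im)
    for a,c,b in blobs(red(im),30):print(n,a,c,b, onz(n,c,.0393).round(4))
togo([.6365,.138,.22],87.4)
f=lambda u,v:(225+u/7-.43,135+v/7-.43)
for n,u,v in(('yel',238,193),('blk',278,140),('post',365,178),('red',452,195)):
    print(n,onz('side',(232+u/7-.43,140+v/7-.43),.146).round(4))
S=np.vstack([cv2.resize(np.load(f'pics/{n}3.npy')[v:v+90,u:u+160],None,fx=3.3,fy=3.3,interpolation=2) for n,u,v in(('top',300,220),('side',270,220))])
cv2.imwrite('pics/pl2.png',S[:,:,::-1])
E
```

```text
clock: 13.6
tool_pos: [0.4377, -0.1289, 0.0325]
ee_rot: [-180.0, 0.0, 90.0]
wrist_force: [-0.9, -0.1, -0.1]
gripper_width: 0.0852
finger_force: 0.0
clock: 14.1
tool_pos: [0.4368, -0.1294, 0.2088]
ee_rot: [-179.9, 0.1, 89.9]
wrist_force: [1.0, 1.2, 0.7]
gripper_width: 0.0852
finger_force: 0.0
clock: 14.6
tool_pos: [0.4374, 0.0243, 0.2076]
ee_rot: [180.0, -0.0, 90.2]
wrist_force: [0.5, -0.5, -0.1]
gripper_width: 0.0852
finger_force: 0.0
top 59 [439.27, 145.27] [435, 142, 9, 8] [ 0.7702 -0.3194  0.0393]
top 50 [196.16, 206.64] [183, 203, 29, 8] [0.6088 0.3505 0.0393]
top 267 [373.01, 267.45] [364, 259, 19, 18] [ 0.4377 -0.1288  0.0393]
side 37 [438.95, 181.57] [436, 179, 7, 6] [ 0.8061 -0.3135  0.0393]
side 276 [345.72, 270.14] [336, 262, 20, 18] [ 0.4371 -0.1289  0.0393]
shift u [ 4.597  7.969 -0.501] rot [-179.99   -0.     90.16]
turn u [-0.001 -0.     0.552]
yel [0.6176 0.1418 0.146 ]
blk [0.6501 0.1389 0.146 ]
post [0.639  0.0984 0.146 ]
red [0.6392 0.0632 0.146 ]
```

View pics/pl2.png

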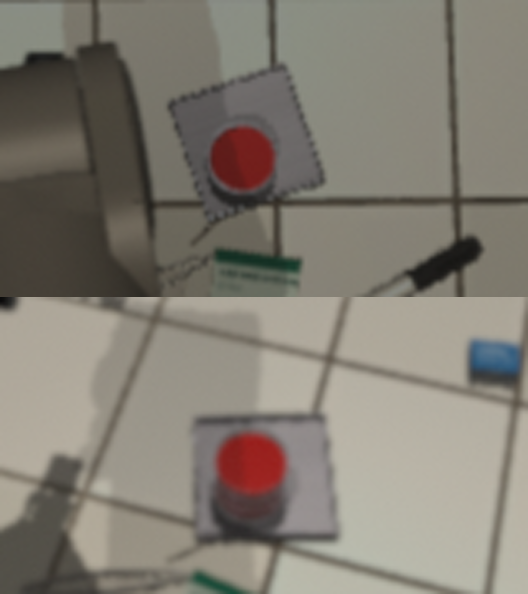

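The views show the pile standing square, with its top dish at (373.0,267.5), or (0.4377,-0.1288) in the world. On to the lock catch.

```bash
python3 -m handwheel '[[[0.9,1.6,0],[0,0,0.2],-1],[[1.8,3.2,0],[0,0,0.4],-1],[[2.8,4.8,0],[0,0,0.55],-1],[[3.7,6.4,0],[0,0,0.55],-1],[[4.64,7.99,0],[0,0,0.55],-1]]';python3 -m handwheel '[[[0,0,0.3],[0,0,0],-1],[[0,0,0.6],[0,0,0],-1],[[0,0,0.6],[0,0,0],-1]]';python3 -c "
from h import *
togo([.637,.139,.118],87.4)"
```

```text
clock: 15.2
tool_pos: [0.6393, 0.136, 0.2071]
ee_rot: [-180.0, 0.1, 87.2]
wrist_force: [1.0, -1.1, 0.9]
gripper_width: 0.0854
finger_force: 0.0
clock: 15.5
tool_pos: [0.6365, 0.135, 0.1913]
ee_rot: [-179.9, 0.1, 87.1]
wrist_force: [-0.7, 0.9, -0.2]
gripper_width: 0.0854
finger_force: 0.0
shift u [0.167 0.019 2.932] rot [-1.7989e+02  8.0000e-02  8.7130e+01]
turn u [-0.023  0.017 -0.054]
```

```bash
python3 -m handwheel '[[[0.17,0.02,0.6],[0,0,-0.05],-1],[[0.17,0.02,1.3],[0,0,-0.05],-1],[[0.17,0.02,2.0],[0,0,-0.05],-1],[[0.17,0.02,2.7],[0,0,-0.05],-1],[[0.17,0.02,2.93],[0,0,-0.05],-1]]' 25;python3 -m handwheel '[[[0,0,0],[0,0,0],-1],[[0,0,0],[0,0,0],-1]]';python3 -c "
from h import *
togo([.637,.139,.118],87.4)"
```

```text
clock: 16.0
tool_pos: [0.6368, 0.1408, 0.1177]
ee_rot: [-179.9, 0.0, 87.5]
wrist_force: [-0.3, 1.2, -0.4]
gripper_width: 0.0854
finger_force: 0.0
clock: 16.2
tool_pos: [0.6384, 0.1411, 0.12]
ee_rot: [180.0, -0.0, 87.5]
wrist_force: [-0.1, 0.8, 0.4]
gripper_width: 0.0858
finger_force: 0.0
shift u [-0.088 -0.051  0.081] rot [ 1.7996e+02 -2.0000e-02  8.7480e+01]
turn u [ 0.008 -0.004  0.016]
```

```bash
python3 -m handwheel '[[[-0.08,-0.05,0.05],[0,0,0],-0.4],[[-0.08,-0.05,0.05],[0,0,0],-0.2],[[-0.08,-0.05,0.05],[0,0,0],0],[[-0.08,-0.05,0.05],[0,0,0],0.1],[[-0.08,-0.05,0.05],[0,0,0],0.15]]' 25;python3 -m handwheel '[[[0,0,0],[0,0,0],0.3],[[0,0,0],[0,0,0],0.5],[[0,0,0],[0,0,0],1],[[0,0,0],[0,0,0],1],[[0,0,0],[0,0,0],1]]'
```

```text
clock: 16.7
tool_pos: [0.6365, 0.1394, 0.1181]
ee_rot: [-180.0, -0.0, 87.5]
wrist_force: [-3.4, 0.9, 2.0]
gripper_width: 0.0362
finger_force: 2.0
clock: 17.2
tool_pos: [0.6372, 0.1393, 0.1183]
ee_rot: [180.0, -0.0, 87.5]
wrist_force: [1.1, -1.6, 7.5]
gripper_width: 0.0317
finger_force: 26.5
```

```bash
python3 -m handwheel '[[[0,0,0],[0,0,0],-0.5],[[0,0,0],[0,0,0],-0.8],[[0,0,-1],[0,0,0],-0.8],[[0,0,-2.3],[0,0,0],-0.8],[[0,0,-3.4],[0,0,0],-0.8]]';python3 -m handwheel '[[[-0.4,0,0],[0,0,-1.6],-0.55],[[-0.8,0,0],[0,0,-3.2],-0.55],[[-1.3,0,0],[0,0,-4.8],-0.55],[[-1.8,0,0],[0,0,-6.4],-0.55],[[-2.23,0,0],[0,0,-8],-0.55]]';python3 -c "
from h import *
togo([.6345,.0836,.2],177.4)"
```

```text
clock: 17.7
tool_pos: [0.6369, 0.1391, 0.2041]
ee_rot: [180.0, 0.0, 87.5]
wrist_force: [0.7, 0.2, -0.3]
gripper_width: 0.077
finger_force: 0.0
clock: 18.2
tool_pos: [0.6343, 0.0829, 0.2029]
ee_rot: [-180.0, 0.0, 127.8]
wrist_force: [-0.1, 0.5, 0.4]
gripper_width: 0.066
finger_force: 0.0
shift u [0.016 0.024 0.116] rot [-1.7999e+02  1.0000e-02  1.2780e+02]
turn u [-2.000e-03  1.000e-03 -9.919e+00]
```

```bash
python3 -m handwheel '[[[0,0,0],[0,0,-1.6],-0.55],[[0,0,0],[0,0,-3.2],-0.55],[[0,0,0],[0,0,-4.8],-0.55],[[0,0,0],[0,0,-6.4],-0.55],[[0,0,0],[0,0,-8],-0.55]]';python3 -m handwheel '[[[0,0,0],[0,0,-1],-0.55],[[0,0,0],[0,0,-1.92],-0.55],[[0,0,0],[0,0,-1.92],-0.55],[[0,0,0],[0,0,-1.92],-0.55]]';python3 - <<'E'
from h import *
togo([.6345,.0836,.118],177.4)
for n in('top','side'): np.save(f'pics/{n}4.npy',viewer.grab_frame(n))
S=cv2.resize(np.load('pics/side4.npy')[130:230,220:350],None,fx=4,fy=4,interpolation=2)
cv2.imwrite('pics/lock.png',S[:,:,::-1])
E
```

```text
clock: 18.7
tool_pos: [0.6343, 0.0836, 0.2028]
ee_rot: [-180.0, -0.0, 167.8]
wrist_force: [0.4, -0.2, 0.1]
gripper_width: 0.0661
finger_force: 0.0
clock: 19.1
tool_pos: [0.6343, 0.0835, 0.2029]
ee_rot: [-180.0, -0.0, 176.9]
wrist_force: [-0.1, 0.3, 0.0]
gripper_width: 0.0663
finger_force: 0.0
shift u [-0.007  0.006  3.395] rot [-1.8000e+02 -1.0000e-02  1.7694e+02]
turn u [-0.001 -0.002 -0.093]
```

View pics/lock.png

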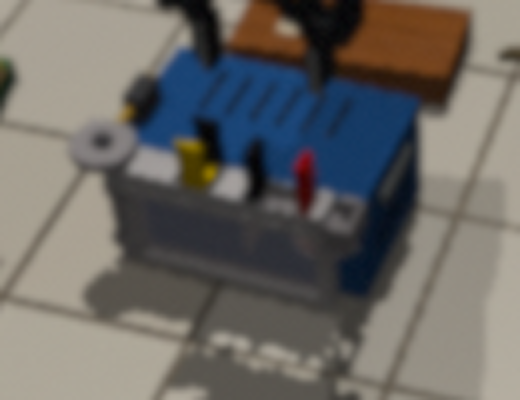

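The lock catch is now home, with the yellow tab against the black tab at crop (195,160). Going down over the latch.

```bash
python3 -m handwheel '[[[0,-0.12,0.6],[0,0,-0.09],-0.55],[[0,-0.12,1.3],[0,0,-0.09],-0.55],[[0,-0.12,2.0],[0,0,-0.09],-0.55],[[0,-0.12,2.7],[0,0,-0.09],-0.55],[[0,-0.12,3.4],[0,0,-0.09],-0.55]]' 40;python3 -m handwheel '[[[0,0.06,0],[0,0,0],-0.55],[[0,0.12,0],[0,0,0],-0.3],[[0,0.12,0],[0,0,0],-0.1],[[0,0.12,0],[0,0,0],0],[[0,0.12,0],[0,0,0],0.1]]';python3 -c "
from h import *
togo([.6345,.0836,.118],177.4)"
```

```text
clock: 19.7
tool_pos: [0.6338, 0.0804, 0.1164]
ee_rot: [-180.0, -0.0, 177.5]
wrist_force: [0.2, 0.4, -0.3]
gripper_width: 0.0661
finger_force: 0.0
clock: 20.2
tool_pos: [0.635, 0.0829, 0.1192]
ee_rot: [-180.0, 0.1, 177.5]
wrist_force: [-1.7, -5.8, 4.6]
gripper_width: 0.0383
finger_force: 3.7
shift u [0.02  0.027 0.049] rot [-1.7999e+02  9.0000e-02  1.7750e+02]
turn u [-0.002  0.019  0.02 ]
```

```bash
python3 -m handwheel '[[[0,0.02,0.03],[0,0,0],0.2],[[0,0.02,0.03],[0,0,0],0.3],[[0,0.02,0.03],[0,0,0],1],[[0,0.02,0.03],[0,0,0],1],[[0,0.02,0.03],[0,0,0],1]]' 50;python3 -m handwheel '[[[0,0,0],[0,0,0],1],[[0,0,0],[0,0,0],1]]'
```

```text
clock: 20.7
tool_pos: [0.6356, 0.0857, 0.1193]
ee_rot: [179.9, 0.2, 177.6]
wrist_force: [-2.6, 4.4, 14.4]
gripper_width: 0.0319
finger_force: 48.6
clock: 20.9
tool_pos: [0.6356, 0.0857, 0.1193]
ee_rot: [179.9, 0.2, 177.6]
wrist_force: [-2.8, 4.1, 17.3]
gripper_width: 0.0318
finger_force: 49.1
```

```bash
python3 -m handwheel '[[[0.27,0.01,0],[0,0,0.6],1],[[0.55,0.03,0],[0,0,1.2],1],[[0.82,0.06,0],[0,0,1.8],1],[[1.09,0.11,0],[0,0,2.4],1],[[1.35,0.18,0],[0,0,3],1]]'
```

```text
clock: 21.4
tool_pos: [0.6022, 0.0907, 0.1194]
ee_rot: [179.9, 0.2, 162.5]
wrist_force: [-0.5, 0.2, 15.5]
gripper_width: 0.0322
finger_force: 49.5
```

Smooth. Another 15°, then on in stages past the check.

```bash
python3 -m handwheel '[[[0.27,0.01,0],[0,0,0.6],1],[[0.55,0.03,0],[0,0,1.2],1],[[0.82,0.06,0],[0,0,1.8],1],[[1.09,0.11,0],[0,0,2.4],1],[[1.35,0.18,0],[0,0,3],1]]';python3 -m handwheel '[[[0.27,0.01,0],[0,0,0.6],1],[[0.55,0.03,0],[0,0,1.2],1],[[0.82,0.06,0],[0,0,1.8],1],[[1.09,0.11,0],[0,0,2.4],1],[[1.35,0.18,0],[0,0,3],1]]'
```

```text
clock: 21.9
tool_pos: [0.5709, 0.1042, 0.1193]
ee_rot: [179.9, 0.1, 147.4]
wrist_force: [-4.4, -6.3, 23.6]
gripper_width: 0.0321
finger_force: 49.1
clock: 22.4
tool_pos: [0.5441, 0.1254, 0.1192]
ee_rot: [180.0, 0.0, 132.4]
wrist_force: [-10.8, -10.2, 31.3]
gripper_width: 0.0316
finger_force: 48.0
```

```bash
python3 -m handwheel '[[[0.27,0.01,-0.02],[0,0,0.6],1],[[0.55,0.03,-0.04],[0,0,1.2],1],[[0.82,0.06,-0.06],[0,0,1.8],1],[[1.09,0.11,-0.06],[0,0,2.4],1],[[1.35,0.18,-0.06],[0,0,3],1]]'
```

```text
clock: 22.9
tool_pos: [0.5235, 0.1534, 0.1194]
ee_rot: [-179.9, -0.0, 117.4]
wrist_force: [-10.3, -9.5, 17.7]
gripper_width: 0.0312
finger_force: 49.5
```

Run:
```python
from h import *
# circle centre from the arc of measured tool positions
P=np.array([[.6356,.0857],[.6022,.0907],[.5709,.1042],[.5441,.1254],monitor.read_state()['tool_pos'][:2]])
from scipy.optimize import least_squares
s=least_squares(lambda c:np.hypot(*(P-c[:2]).T)-c[2],[.64,.216,.13]);print(s.x.round(4),s.fun.round(5))
```

```text
[0.6379 0.2164 0.1307] [ 1.e-05 -2.e-05  0.e+00  2.e-05 -1.e-05]
```

```bash
python3 -m handwheel '[[[0.27,0.01,0],[0,0,0.6],1],[[0.55,0.03,0],[0,0,1.2],1],[[0.82,0.06,0],[0,0,1.8],1],[[1.09,0.11,0],[0,0,2.4],1],[[1.35,0.18,0],[0,0,3],1]]';python3 -m handwheel '[[[0.18,0,0],[0,0,0.4],1],[[0.36,0.01,0],[0,0,0.8],1],[[0.55,0.03,0],[0,0,1.2],1],[[0.73,0.05,0],[0,0,1.6],1],[[0.73,0.05,0],[0,0,1.6],1]]'
python3 - <<'E'
from h import *
s=monitor.read_state();p=s['tool_pos'];print(s['ee_rot'],np.hypot(p[0]-.6379,p[1]-.2164))
for n in('top','side'): np.save(f'pics/{n}5.npy',viewer.grab_frame(n))
cv2.imwrite('pics/end.png',np.vstack([np.load(f'pics/{n}5.npy')[100:330,150:510] for n in('top','side')])[:,:,::-1])
for n in('top','side'):
    for a,c,b in blobs(red(np.load(f'pics/{n}5.npy')),100):print(n,a,c,onz(n,c,.0393).round(4))
E
```

```text
clock: 23.4
tool_pos: [0.511, 0.1855, 0.1194]
ee_rot: [-179.8, -0.0, 102.4]
wrist_force: [-17.8, -9.7, 25.7]
gripper_width: 0.0311
finger_force: 48.3
clock: 23.9
tool_pos: [0.5079, 0.2043, 0.1194]
ee_rot: [-179.8, -0.0, 94.4]
wrist_force: [-20.0, -9.4, 27.0]
gripper_width: 0.0317
finger_force: 48.0
[-1.79751585e+02 -2.63232772e-02  9.44467355e+01] 0.1305359757190588
top 267 [373.0, 267.5] [ 0.4375 -0.1288  0.0393]
side 283 [345.59, 270.27] [ 0.4367 -0.1287  0.0393]
```

View pics/end.png

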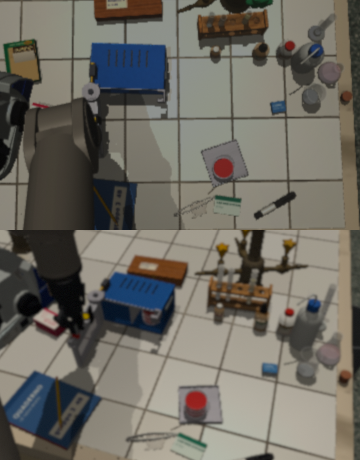

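The final views show the gate swung out to about 83° with the gripper holding it, and the pile unmoved at (373,267.5). I'll let it settle briefly, then hand in.

```bash
python3 -m handwheel '[[[0,0,0],[0,0,0],1],[[0,0,0],[0,0,0],1],[[0,0,0],[0,0,0],1]]' && python3 -c "
from cell import job_done; print(job_done())"
```

```text
clock: 24.3
tool_pos: [0.508, 0.2037, 0.1194]
ee_rot: [-179.8, -0.0, 94.5]
wrist_force: [-17.5, -6.9, 22.4]
gripper_width: 0.0322
finger_force: 47.6
the job is handed in; nothing more can be done
None
```

The job is handed in at 24.3 s: both dishes are stacked to within about 0.5 mm on the tray dish, the lock and latch catches were squeezed home in that order, and the gripper is holding the gate about 83° open.

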